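Check a hooked weight against its reference on the trip balance

TASK

Check the middle-sized of the three hooked weights against the reference weight that already stands on the balance: lift it up and off its peg and stand it gently in the middle of the empty pan while the beam is still arrested, then push the arrest lever fully over to release the beam, take your hand away, let the beam come to rest and stay free for two seconds, and push the lever fully back to arrest it again. Leave both weights standing on their pans, do not handle them while the beam is free, and leave the other hanging weights and everything else on the bench where they are.

Things in the scene. Friction and masses are not known exactly. Their poses are not given: they have to be found in the camera images.
- middle_weight: The weight to check, about 200 g: middle-sized of three plain steel hooked weights on the rack, on any peg. Cylinder 30 mm diameter, 35 mm tall; 4 mm wire hook on top (22 mm wide along y, 34 mm high). Origin: under the hook's crown, where it rests on the peg; cylinder top 30 mm below it, underside 65 mm below. z up, x along the peg. Grip from above, fingers on +y and -y sides astride the peg.
- small_weight: The small hooked weight, about 100 g: cylinder 24 mm in diameter, 28 mm tall, same hook and same origin (top face 30 mm below it). Stays hanging.
- large_weight: The large hooked weight, about 500 g: cylinder 42 mm in diameter, 45 mm tall, same hook and same origin (top face 30 mm below it). Stays hanging.
- ref_weight: Reference weight, 200 g, plain steel cylinder 30 mm in diameter with a knob on a neck, 50 mm tall in all, standing on one pan of the balance. Origin: centre of its underside. Stays there.
- rack: Weight rack, fixed, left or right of the balance: base plate 110 x 250 mm (x, y), posts and a rail over its centre line up to 157 mm. Origin: base centre, on the bench; +x away from the robot. Three 6 mm thick pegs, 85 mm apart in y (-85, 0, 85 mm), stick out to -x, axis 150 mm above the bench; weights hang 52 mm out from the centre line. See peg_tip for how they come off.
- peg_tip (a point): Top of the turned-up end of the middle peg, 159 mm above the bench; the other pegs are alike. The ends reach 68 mm out from the rail's centre line. To come off, a weight is raised 9 to 16 mm (about 12) above where it hangs, then drawn 30 mm or more along the rack's -x.
- balance: Equal-arm trip balance, fixed: grey base 150 x 340 mm (x, y); two flat round pans 130 mm in diameter, 115 mm left and right of the centre, upper faces 115 mm above the bench; scale plate and pointer in the middle up to 165 mm. Origin: base centre, on the bench; +x away from the robot, +y left. The arrest lever sticks out of its front (-x).
- pan_empty (a point): Centre of the upper face of the empty pan, at the balance's -y end (the right-hand pan seen from the robot). The pan keeps level as the beam swings.
- pan_ref (a point): Centre of the upper face of the other pan, at the balance's +y end, on which the reference weight stands.
- lever_knob (a point): Centre of the black knob at the end of the arrest lever: 20 mm diameter, 36 to 56 mm above the bench, on a 10 mm steel stem; below it the flat lever arm runs 15 to 21 mm above the bench. It is pushed sideways along an arc of 95 mm radius about lever_pivot.
- lever_pivot (a point): Point on the vertical axis about which the arrest lever turns, at the front of the balance's base, at the knob's height.
- arrest_lever (a joint): Arrest lever, rad: 0 = fully arrested (knob 0.4 rad to the balance's +y side of straight out, -x), 0.8 = fully released (0.4 rad to the -y side). So the knob goes towards the balance's -y to release the beam, +y to arrest it. Stops at both ends; it moves with about 3 N at the knob and stays where it is left.
- beam (a joint): Tilt of the beam, rad: 0 = level, positive = the +y pan up; stops at about -0.05 and 0.05. Arrested, two rests hold it level; released, with the middle weight against the reference it settles within about 2 s, level or up to 0.02 rad off, as the weights differ slightly.
- forceps: Steel forceps, 130 mm long, 25 mm wide, 8 mm high, lying on the bench in front. Bystander. Origin underneath, at mid-length; x along it.
- beaker: Glass beaker, 66 mm in diameter, 85 mm tall, behind the balance and rack. Bystander. Origin: centre of its underside.
- petri_dishes: Stack of three Petri dishes at the left front, 94 mm in diameter, 47 mm tall. Bystander. Origin: centre of its underside.
- slide_box: Wooden slide box at the right, 85 x 175 x 35 mm. Bystander. Origin: centre of its underside.
- wash_bottle: White plastic bottle, 60 mm in diameter, 150 mm tall. Bystander at the left. Origin: centre of its underside.
- reagent_jar: Amber jar with a black lid, 68 mm in diameter, 90 mm tall. Bystander behind the balance and rack. Origin: centre of its underside.
- marker: Grey marker pen with a black cap, 130 mm long, 17 mm thick, lying on the bench at the right front. Bystander. Origin underneath, at mid-length; x along it.

How it is judged:
By the outcome, as a careful person would: the job done as asked, in the order asked, and still so for the second after the job is handed in, with the robot touching nothing.
It also fails if it takes over 67 s, if anything falls off the work surface, if the arm or the gripper's body presses on something with over 40 N, if the wrist force passes 120 N, or if a joint passes its speed limit or range.

ROBOT

A 6-joint arm with a two-finger parallel gripper is mounted at the origin on the work surface. World frame = base frame: x ahead of the robot, y to its left, z up, the work surface at z = 0. Lengths are in mm, angles in degrees, forces in N, time in s.
With the tool pointing down it reaches from about 275 to 850 mm from the base axis. Payload 5.2 kg.
Tool frame: the origin (TCP) lies midway between the tips of the shut fingers; the grasp point (between the pads) lies 19 mm behind it; z points along the fingers, y is the direction in which the jaws open and shut (so a half turn about z gives the same grasp; the last joint's range is limited). The gripper opens to 85 mm and grips with 20 to 120 N. Pads are 22 mm wide; open, the fingers measure 114 mm over their backs; the gripper's body (76 mm by 85 mm) begins 54 mm behind the grasp point. The pads swing forward as they close: fully open they stand 13 mm farther back than shut.
Start: joints at [59.542, 14.817, 87.949, -0, 77.235, -11.62], TCP at [177.577, 520.549, 231.31] pointing down, gripper open.
Joint ranges: [-179.93, 179.93], [-52.35, 119.4], [10.71, 147.94], [-69.91, 249.91], [12.55, 155.21], [-178.61, 178.61]. Speed limits (degrees/s): [147.25, 147.25, 180, 180, 180, 180].

INTERFACE

Orientations are given as [roll, pitch, yaw] about the fixed x, y, z axes, in that order (R = Rz(yaw) Ry(pitch) Rx(roll)).
In Python, from workcell import * gives the robot as it stands.
- The arm moves only by the tool carry_out, never from a script. Its argument "deltas" is one flat list of numbers, 6 for each row, row after row: the shift along the world's x, y, z in mm, then the turn, a rotation vector about the world's x, y, z in rad. A call has exactly 8 rows; each row shifts and turns the commanded pose from where the row before left it; what a row does not reach is not made up. A row lasts 1/10 s, in which the tool goes at most 50 mm and 8.59 degrees, less where a joint would pass 70% of its speed; a pose out of reach is approached as far as the arm can. A call is refused whole if a number of a shift passes 50 or a number of a turn 0.15, either way. A call with a gripper value outside its range is refused whole. "claw" is the opening, from 0 (shut) to 1 (fully open), set as the call begins (left out, the last holds). The fingers move at their own pace and stop on an object; "grip_force" is the grip in N (left out, the last holds). Time passes only in rows, so rows that do not move let the fingers close, or fill a call up. It gives the time, the measured TCP pose, the force and the opening at its end, in the units of the state.
- read_state(): the state, without advancing time (a new reading comes with each control period).
- camera(name): name is "scene" or "side" or "wrist"; returns a dict with "pixels" (480x640x3 uint8, red, green, blue), "z_map" (480x640 float32, mm along the optical axis (not along the pixel's ray), 0 where there is no reading), "camera_matrix" (3x3 intrinsics, pixels), "rvec" (rotation vector, rad) and "tvec" (3), from world to camera coordinates, as OpenCV has them. Camera axes: x right, y down, z forward; pixel columns grow to the right and rows downward; lengths in mm; the calibration is good to about 2 mm. A picture is of the moment at which its call begins.
- hand_in(): hands the job in, once; it reports no verdict.
The state is a dict: "time_s": time; "qpos": joint angles; "qvel": joint speeds; "joint_torque": joint torques, N m; "ee_pos": TCP position; "eef_rot": TCP orientation; "force": force on the tool from outside, world axes, zero at the start; "torque": the same for the moment, N m; "opening": opening from 0.0 (shut) to 1.0 (fully open).
Only numpy, scipy, OpenCV 4.12 (cv2) and the standard library are available. Lean on these libraries where they do the work, as an engineer would, in place of code of your own. Each camera call takes 0.05 s, during which the arm holds its last target. There are 200 camera calls.

## Working session

There is one attempt and no reset: what is moved stays moved. The work goes in short steps, Python scripts to look and compute and a tool call to move; the robot and the scene stay as the last step left them, time stands still between calls to the robot, and variables do not carry over. Pictures are saved under pics/ and viewed, about 8 in all and at most 12, crops included, and the job is handed in when it is done.

Besides the shell and the picture viewer there is one more tool, called after "Call:" as a command line: name --argument value ..., lists and objects as JSON in quotes. carry_out: Moves the arm, as the interface text tells. Its arguments: {"type":"object","properties":{"deltas":{"type":"array"},"claw":{"type":"number"},"grip_force":{"type":"number"}},"required":["deltas"]}

```bash
mkdir -p pics; cat > h.py <<'E'
import numpy as np, cv2
from workcell import *
def snap(n,f=None):
    c=camera(n)
    if f: cv2.imwrite('pics/'+f,c['pixels'][:,:,::-1])
    R=cv2.Rodrigues(np.array(c['rvec'],float))[0]; t=np.array(c['tvec'],float).ravel(); K=np.array(c['camera_matrix'])
    z=c['z_map'].astype(float); v,u=np.mgrid[:480,:640]
    P=np.stack([(u-K[0,2])/K[0,0]*z,(v-K[1,2])/K[1,1]*z,z],-1)
    W=(P-t)@R; W[z==0]=np.nan
    return c,W,K,R,t
E
python3 - <<'E'
from h import *
for n in('scene','side'):
    c,W,K,R,t=snap(n,n+'1.png'); np.save(n+'1.npy',W); print(n,-R.T@t,K[0,0],R[2])
print(read_state())
E
```

```text
scene [1380.87097056 -466.60667812 1066.52475233] 515.2667695137551 [-0.61597734  0.3485641  -0.7064524 ]
side [ 323.70184364 1202.69089727 1059.50384799] 565.7412392860728 [ 0.13923445 -0.78485391 -0.60383616]
{'time_s': 0.1, 'qpos': array([ 5.95425125e+01,  1.48556969e+01,  8.80031367e+01, -1.00878929e-03,
        7.72359484e+01, -1.16213107e+01]), 'qvel': array([-0.06930869, -0.06479183, -0.16292662,  0.08066486,  0.14595922,
        0.06717893]), 'joint_torque': array([ 1.66465252e-03, -4.46973002e+01, -2.91249168e+01, -2.77383615e-04,
        6.23254746e-03, -7.30485863e-05]), 'ee_pos': array([177.33234209, 520.13403243, 230.56377497]), 'eef_rot': array([-1.79906963e+02, -1.81297704e-02,  1.61164032e+02]), 'force': array([-0.40214249, -0.21749223, -0.60086675]), 'torque': array([-0.00652905, -0.00552546, -0.00346062]), 'opening': 0.9983355160252279}
```

View pics/scene1.png

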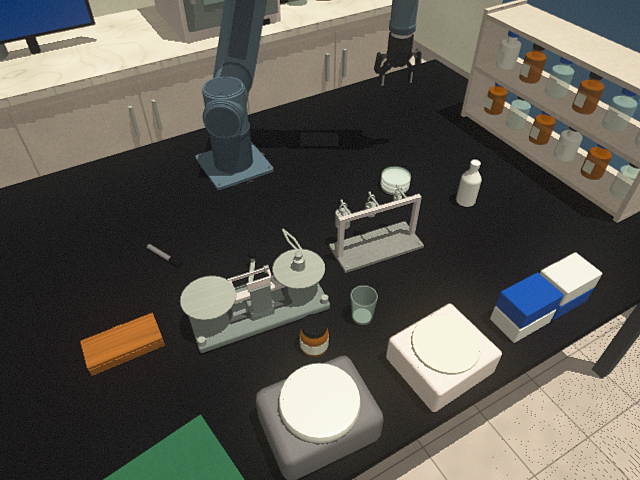

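View pics/side1.png

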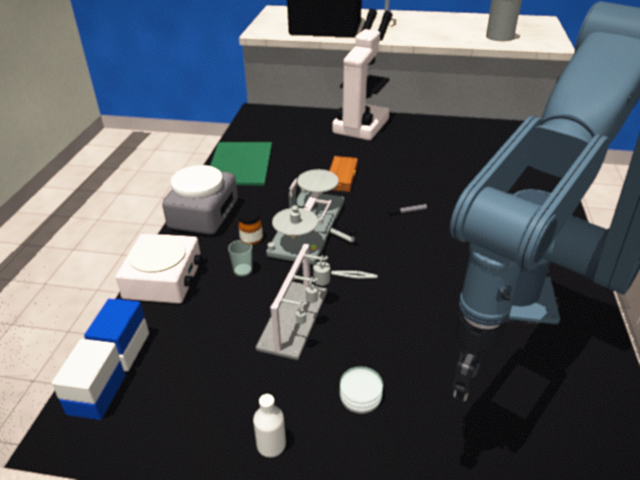

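The scene view shows the balance with the empty pan at (208,297) and the reference on the pan at (299,268). The rack is at (375,230) with three weights, at (343,213), (371,203) and (399,192). In the side view the weights are at (321,270), (311,293) and (300,315).

```bash
python3 - <<'E'
from h import *
A=np.load('scene1.npy');B=np.load('side1.npy')
def clus(W,lo,hi,box=(250,800,-500,500),mn=25):
    m=(W[...,2]>lo)&(W[...,2]<hi)&(W[...,0]>box[0])&(W[...,0]<box[1])&(W[...,1]>box[2])&(W[...,1]<box[3])
    n,L,s,c=cv2.connectedComponentsWithStats(m.astype(np.uint8))
    for i in range(1,n):
        if s[i,4]>=mn:
            p=W[L==i]; (cc,r)=cv2.minEnclosingCircle(p[:,:2].astype(np.float32)); rr=cv2.minAreaRect(p[:,:2].astype(np.float32))
            print(s[i,4],c[i].round(),'med',np.median(p,0).round(1),'circ',np.round(cc,1),round(r,1),'rect',np.round(rr[0],1),np.round(rr[1],1),round(rr[2],1))
for n,W in(('scene',A),('side',B)):
    print(n,'pans');clus(W,108,122)
    print('rail');clus(W,150,163)
    print('base');clus(W,8,30)
    print('knob');clus(W,30,62)
import json
im=cv2.imread('pics/side1.png')[190:340,240:400]; im2=cv2.imread('pics/scene1.png')[180:330,180:440]
a=cv2.resize(im,None,fx=2.6,fy=2.6,interpolation=3); b=cv2.resize(im2[:, :],None,fx=1.5,fy=2.6/1.0,interpolation=3)
cv2.imwrite('pics/crop.png',np.hstack([a,b]))
E
```

```text
scene pans
32 [397. 198.] med [531.6 281.4 120.3] circ [531.4 284. ] 12.5 rect [531.5 283.8] [21.9 17.6] 55.8
39 [370. 205.] med [520.9 197.4 120.1] circ [519.2 198.6] 15.1 rect [519.4 199.8] [24.8 25.4] 75.1
25 [416. 208.] med [590.9 304.6 113.4] circ [587.4 307.8] 9.2 rect [589.1 306. ] [18.1 12.2] 44.7
57 [340. 213.] med [507.9 110.7 120.2] circ [503.9 114. ] 21.0 rect [503.3 113. ] [32.8 32.6] 80.0
27 [341. 231.] med [563.4  77.8 114.9] circ [559.4  79.3] 9.3 rect [559.4  80.7] [15.5 14.3] 72.3
1469 [299. 270.] med [629.4 -88.4 114. ] circ [620.1 -78.8] 67.6 rect [620.6 -81. ] [128.  131.1] 47.9
1910 [208. 298.] med [ 597.  -310.6  114.1] circ [ 593.1 -307.9] 66.8 rect [ 592.4 -308.9] [126.6 132.8] 67.7
78 [261. 296.] med [ 654.6 -199.6  115.4] circ [ 654.2 -201.7] 24.0 rect [ 654.5 -201.7] [47.9  6.3] 85.6
rail
456 [377. 207.] med [570.8 182.1 155.2] circ [570.1 194.7] 122.7 rect [547.  198.2] [245.   75.1] 81.4
30 [298. 256.] med [623.9 -82.9 159.8] circ [622.2 -81.6] 8.7 rect [622.8 -81.8] [17.2  9.4] 77.5
91 [259. 283.] med [ 648.8 -200.8  157.2] circ [ 647.7 -200.2] 27.9 rec
[... 5056 characters left out ...]
] med [761.9 -99.1  45.9] circ [ 768.3 -117.3] 33.2 rect [ 763.3 -104.8] [66.2 33.5] 22.5
44 [352. 233.] med [ 461.4 -139.7   52.5] circ [ 461.1 -138.9] 10.0 rect [ 461.7 -138.1] [16.2 17. ] 21.4
64 [240. 250.] med [767.4  -1.9  53.9] circ [762.6   3.9] 22.9 rect [ 7.632e+02 -3.000e-01] [45.2 19.2] 8.8
162 [242. 263.] med [748.1  46.3  46.7] circ [755.2  31. ] 28.7 rect [752.4  40.7] [57.  30.1] 16.5
27 [306. 282.] med [559.1  84.6  37.8] circ [558.7  81.9] 9.2 rect [558.8  83.2] [13.5 15.8] 10.7
68 [277. 341.] med [585.6 312.4  47.5] circ [586.4 308.8] 9.1 rect [585.1 311.2] [17.6 12.7] 30.1
1364 [361. 386.] med [375.  410.7  48.7] circ [375.7 401.5] 49.9 rect [374.9 403.8] [94.  94.8] 41.8
```

View pics/crop.png

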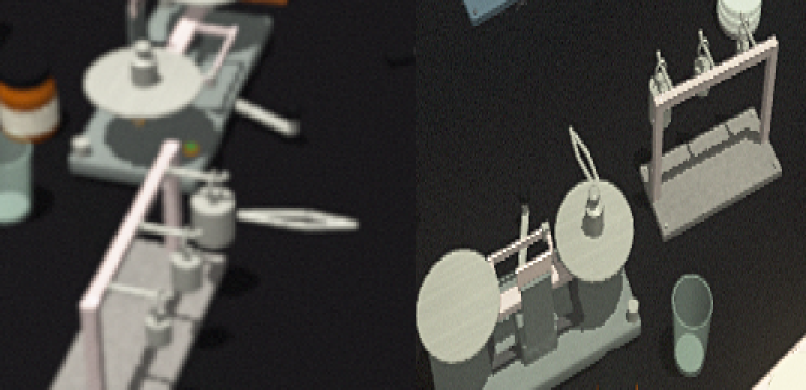

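Call:
carry_out --deltas '[27,-25,0,0,0,0.013,27,-25,0,0,0,0.013,27,-25,0,0,0,0.013,27,-25,0,0,0,0.013,27,-25,0,0,0,0.013,27,-25,0,0,0,0.013,27,-25,0,0,0,0.013,27,-25,0,0,0,0.013]' --claw 0.62

```text
time_s: 0.9
ee_pos: [394.3, 319.3, 231.0]
eef_rot: [-180.0, -0.0, 167.1]
force: [0.9, 0.3, -0.5]
opening: 0.618
```

Call:
carry_out --deltas '[20,-20,0,0,0,0.013,20,-20,0,0,0,0.013,20,-20,0,0,0,0.013,20,-20,0,0,0,0.013,20,-20,0,0,0,0.013,20,-15,0,0,0,0.013,8,-5,0,0,0,0.013,0,0,0,0,0,0.013]'

```text
time_s: 1.7
ee_pos: [522.1, 199.9, 230.7]
eef_rot: [-180.0, -0.1, 173.0]
force: [-0.0, -0.3, 0.2]
opening: 0.62
```

```bash
python3 - <<'E'
from h import *
c,W,K,R,t=snap('wrist','w1.png'); np.save('w1.npy',W)
s=read_state();print(s['time_s'],s['ee_pos'],s['eef_rot'],s['opening'],s['force'])
print(-R.T@t,R[2])
E
```

```text
1.75 [521.15105653 200.66914146 230.76997084] [ 1.79997381e+02 -8.85111768e-02  1.73117360e+02] 0.6185100494690352 [-0.41078391 -0.12281578  0.18823143]
[446.35112908 209.69601947 372.66941226] [ 0.29513268 -0.03691586 -0.95474286]
```

View pics/w1.png

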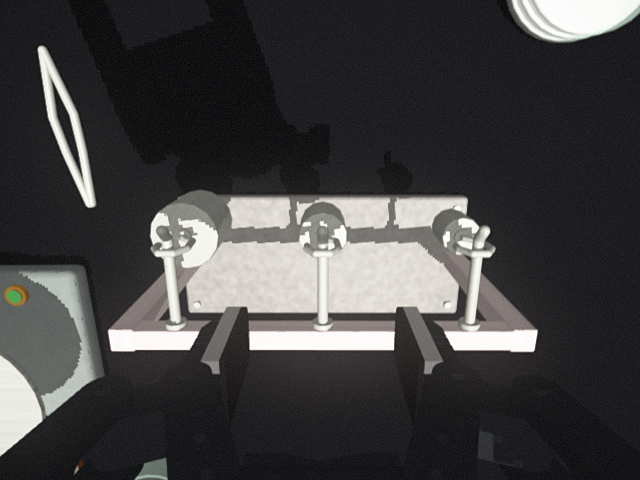

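The wrist view shows the middle-sized weight on the middle peg at (323,235), the large one left at (190,235) and the small one right at (455,235).

```bash
python3 - <<'E'
from h import *
W=np.load('w1.npy')
def f(name,r,c,lo,hi):
    p=W[r[0]:r[1],c[0]:c[1]].reshape(-1,3);p=p[(p[:,2]>lo)&(p[:,2]<hi)]
    cc,rad=cv2.minEnclosingCircle(p[:,:2].astype(np.float32));print(name,len(p),np.median(p,0).round(1),np.round(cc,1),round(rad,1),p.min(0).round(),p.max(0).round())
f('mid top',(190,270),(285,360),118,127)
f('mid all',(190,270),(285,360),85,127)
f('large top',(190,275),(140,235),118,127)
f('small top',(200,260),(430,490),118,127)
f('peg mid',(265,315),(312,332),140,170)
f('hook',(225,262),(295,350),140,170)
f('rail',(330,345),(130,515),140,170)
E
```

```text
mid top 1091 [514.6 201.  121.7] [519.3 201.3] 14.9 [505. 187. 118.] [534. 216. 127.]
mid all 1506 [511.9 201.7 121.3] [519.3 201.1] 14.9 [505. 187.  87.] [534. 216. 127.]
large top 2735 [505.2 120.9 121.5] [508.9 117. ] 21.2 [488.  96. 118.] [530. 138. 127.]
small top 883 [526.9 282.9 121.9] [529.8 285. ] 11.8 [518. 273. 118.] [542. 296. 127.]
peg mid 548 [541.9 198.2 151.5] [542.3 197.5] 15.6 [527. 193. 148.] [558. 203. 154.]
hook 643 [517.8 201.6 153.1] [515.3 201.4] 11.7 [504. 190. 140.] [526. 212. 159.]
rail 4155 [569.  195.  156.1] [571.8 194.5] 110.2 [552.  85. 153.] [587. 304. 159.]
```

Call:
carry_out --deltas '[-1,0,-25,0,0,0,0,0,-30,0,0,0,0,0,-25,0,0,0,0,0,-20,0,0,0,0,0,-15,0,0,0,0,0,-12,0,0,0,0,0,-7,0,0,0,0,0,-3,0,0,0]'

```text
time_s: 2.55
ee_pos: [520.0, 201.0, 93.9]
eef_rot: [-180.0, -0.0, 173.1]
force: [0.2, 0.0, 0.1]
opening: 0.623
```

Call:
carry_out --deltas '[0,0,0,0,0,0,0,0,0,0,0,0,0,0,0,0,0,0,0,0,0,0,0,0,0,0,0,0,0,0,0,0,0,0,0,0,0,0,0,0,0,0,0,0,0,0,0,0]' --claw 0.1 --grip_force 40

```text
time_s: 3.35
ee_pos: [521.1, 200.5, 94.7]
eef_rot: [180.0, 0.1, 173.1]
force: [1.0, -0.9, 3.6]
opening: 0.336
```

Call:
carry_out --deltas '[0,0,3,0,0,0,0,0,3,0,0,0,0,0,3,0,0,0,0,0,3,0,0,0,0,0,0,0,0,0,0,0,0,0,0,0,0,0,0,0,0,0,0,0,0,0,0,0]'

```text
time_s: 4.15
ee_pos: [520.5, 200.5, 106.2]
eef_rot: [-180.0, -0.0, 173.1]
force: [0.6, 0.6, -2.4]
opening: 0.336
```

```bash
python3 - <<'E'
from h import *
c,W,K,R,t=snap('wrist','w2.png')
s=read_state();print(s['time_s'],s['ee_pos'],s['opening'],s['force'])
E
```

```text
4.2 [520.48612384 200.54484676 106.18286423] 0.339944738731249 [ 0.05627913 -0.87146534 -2.4329691 ]
```

View pics/w2.png

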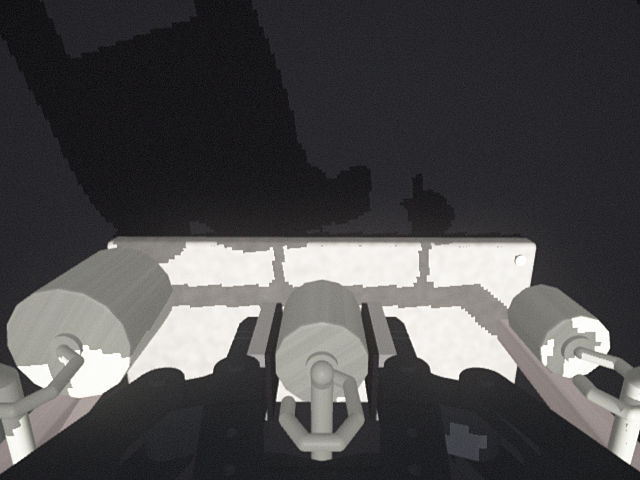

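The hook's crown (322,440) is lifted clear of the peg and the cylinder is held squarely between the pads.

Call:
carry_out --deltas '[-5,0.6,0,0,0,0,-7,0.8,0,0,0,0,-7,0.8,0,0,0,0,-7,0.9,0,0,0,0,-7,0.8,0,0,0,0,-7,0.9,0,0,0,0,-6,0.7,0,0,0,0,-4,0.5,0,0,0,0]'

```text
time_s: 5.0
ee_pos: [469.9, 206.6, 106.3]
eef_rot: [-180.0, -0.0, 173.1]
force: [0.5, 0.4, -3.6]
opening: 0.339
```

Call:
carry_out --deltas '[-8,0,5,0,0,0,0,0,12,0,0,0,0,0,18,0,0,0,0,0,22,0,0,0,0,0,22,0,0,0,0,0,18,0,0,0,0,0,12,0,0,0,0,0,6,0,0,0]'

```text
time_s: 5.8
ee_pos: [463.3, 206.6, 223.2]
eef_rot: [180.0, 0.2, 173.1]
force: [-0.1, 0.0, -2.0]
opening: 0.338
```

Call:
carry_out --deltas '[4,-15,0,0,0,0,6,-25,0,0,0,0,9,-35,0,0,0,0,9,-35,0,0,0,0,9,-35,0,0,0,0,9,-35,0,0,0,0,9,-35,0,0,0,0,9,-35,0,0,0,0]'

```text
time_s: 6.6
ee_pos: [526.4, -44.9, 220.8]
eef_rot: [180.0, -0.1, 173.1]
force: [0.6, -0.6, -0.9]
opening: 0.336
```

Call:
carry_out --deltas '[9,-35,0,0,0,0,9,-35,0,0,0,0,9,-35,0,0,0,0,9,-35,0,0,0,0,9,-35,0,0,0,0,9,-35,0,0,0,0,8,-30,0,0,0,0,5,-16,0,0,0,0]'

```text
time_s: 7.4
ee_pos: [593.3, -302.3, 220.0]
eef_rot: [-180.0, -0.1, 173.0]
force: [0.1, 0.3, -1.2]
opening: 0.342
```

```bash
python3 - <<'E'
from h import *
c,W,K,R,t=snap('wrist','w3.png')
s=read_state();print(s['time_s'],s['ee_pos'],s['opening'],s['force'])
from collections import Counter
m=(abs(W[...,2]-115)<4)
n,L,st,ce=cv2.connectedComponentsWithStats(m.astype(np.uint8))
for i in range(1,n):
    if st[i,4]>300:
        p=W[L==i]; e=p[:,:2]; cc,r=cv2.minEnclosingCircle(e.astype(np.float32)); print(st[i,4],ce[i].round(),np.median(p,0).round(1),np.round(cc,1),r,e.min(0).round(),e.max(0).round())
p=W[(abs(W[...,0]-s['ee_pos'][0])<30)&(abs(W[...,1]-s['ee_pos'][1])<14)&(W[...,2]>190)]
print(np.nanpercentile(p[:,2],[1,10,50,90]))
E
```

```text
7.45 [ 593.72886674 -304.15038547  219.74538433] 0.34022375656617243 [ 0.65161694 -2.7492948  -2.58453153]
29601 [307. 222.] [ 580.7 -308.7  114.2] [ 592.5 -309.8] 64.96587371826172 [ 528. -374.] [ 641. -245.]
8019 [614. 247.] [ 619.3 -124.9  114. ] [ 621.5 -110.2] 58.30755615234375 [ 563. -147.] [ 680. -105.]
307 [473. 306.] [ 647.4 -212.1  115.1] [ 649.5 -210.2] 15.951251029968262 [ 645. -226.] [ 651. -194.]
[216.11500178 234.85649983 256.61301563 298.66966414]
```

View pics/w3.png

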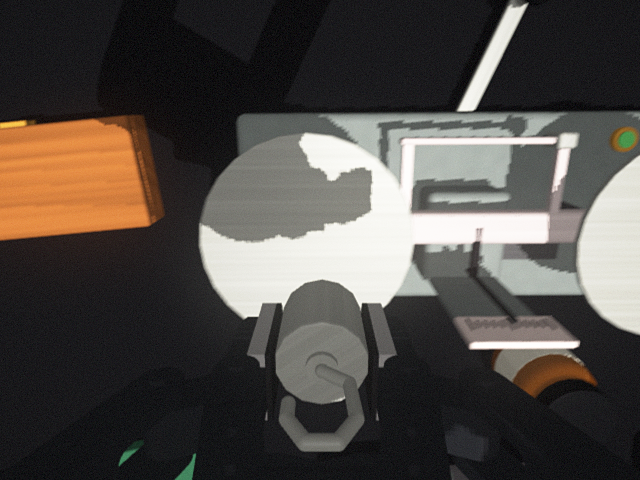

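The weight is held upright over the empty pan (ring centre near (307,222)); the lever is still on the arrested side.

Call:
carry_out --deltas '[-1,-3,-12,0,0,0,0,-1,-18,0,0,0,0,0,-20,0,0,0,0,0,-18,0,0,0,0,0,-12,0,0,0,0,0,-7,0,0,0,0,0,-4,0,0,0,0,0,0,0,0,0]'

```text
time_s: 8.25
ee_pos: [592.6, -303.2, 130.2]
eef_rot: [180.0, -0.0, 173.1]
force: [-0.2, 0.2, -2.3]
opening: 0.337
```

Call:
carry_out --deltas '[0,0,-0.5,0,0,0,0,0,-0.5,0,0,0,0,0,-0.5,0,0,0,0,0,-0.5,0,0,0,0,0,-0.5,0,0,0,0,0,-0.5,0,0,0,0,0,0,0,0,0,0,0,0,0,0,0]'

```text
time_s: 9.05
ee_pos: [592.6, -303.4, 127.2]
eef_rot: [180.0, -0.0, 173.1]
force: [-0.6, -0.6, -2.0]
opening: 0.336
```

Call:
carry_out --deltas '[0,-2,0,0,0,0,0,-2,0,0,0,0,0,-2,0,0,0,0,0,0,-1,0,0,0,0,0,-1,0,0,0,0,0,-1,0,0,0,0,0,-0.5,0,0,0,0,0,-0.5,0,0,0]'

```text
time_s: 9.85
ee_pos: [592.6, -309.4, 123.2]
eef_rot: [180.0, -0.0, 173.1]
force: [-0.4, 0.5, -1.5]
opening: 0.335
```

Call:
carry_out --deltas '[0,0,-0.5,0,0,0,0,0,-0.5,0,0,0,0,0,0,0,0,0,0,0,0,0,0,0,0,0,0,0,0,0,0,0,0,0,0,0,0,0,0,0,0,0,0,0,0,0,0,0]'

```text
time_s: 10.65
ee_pos: [592.6, -309.4, 122.5]
eef_rot: [-180.0, 0.0, 173.1]
force: [-0.6, 1.1, 0.4]
opening: 0.336
```

Call:
carry_out --deltas '[0,0,-0.4,0,0,0,0,0,-0.4,0,0,0,0,0,0,0,0,0,0,0,0,0,0,0,0,0,0,0,0,0,0,0,0,0,0,0,0,0,0,0,0,0,0,0,0,0,0,0]'

```text
time_s: 11.45
ee_pos: [592.6, -309.5, 122.3]
eef_rot: [-180.0, 0.0, 173.1]
force: [-1.9, 1.6, 6.0]
opening: 0.334
```

Call:
carry_out --deltas '[0,0,0.5,0,0,0,0,0,0,0,0,0,0,0,0,0,0,0,0,0,0,0,0,0,0,0,0,0,0,0,0,0,0,0,0,0,0,0,0,0,0,0,0,0,0,0,0,0]'

```text
time_s: 12.25
ee_pos: [592.6, -309.5, 122.3]
eef_rot: [-180.0, 0.0, 173.1]
force: [-2.3, 1.8, 5.0]
opening: 0.336
```

Call:
carry_out --deltas '[0,0,0,0,0,0,0,0,0,0,0,0,0,0,0,0,0,0,0,0,0,0,0,0,0,0,0,0,0,0,0,0,2,0,0,0,0,0,3,0,0,0,0,0,5,0,0,0]' --claw 0.6

```text
time_s: 13.05
ee_pos: [592.5, -309.4, 132.1]
eef_rot: [180.0, -0.0, 173.1]
force: [-1.0, 0.2, -0.0]
opening: 0.599
```

Call:
carry_out --deltas '[0,0,8,0,0,0,0,0,12,0,0,0,0,0,18,0,0,0,0,0,20,0,0,0,0,0,20,0,0,0,0,0,15,0,0,0,0,0,10,0,0,0,0,0,5,0,0,0]'

```text
time_s: 13.85
ee_pos: [593.0, -309.7, 241.9]
eef_rot: [-179.9, 0.1, 173.1]
force: [0.5, -1.4, -0.4]
opening: 0.601
```

```bash
python3 - <<'E'
from h import *
s=read_state();print(s['time_s'],s['ee_pos'],s['opening'],s['force'])
c,W,K,R,t=snap('wrist','w4.png')
c2,W2,K2,R2,t2=snap('scene','s4.png')
for n,W in(('wrist',W),('scene',W2)):
  d=np.hypot(W[...,0]-592,W[...,1]+309)
  m=(d<40)&(abs(W[...,2]-150)<5)
  p=W[m]; 
  if len(p): print(n,len(p),np.median(p,0).round(1),cv2.minEnclosingCircle(p[:,:2].astype(np.float32)),p.max(0),np.nanmax(W[d<25][:,2]))
cv2.imwrite('pics/c4.png',np.hstack([c['pixels'],cv2.resize(c2['pixels'][230:350,170:330],(640,480))])[:,:,::-1][::2,::2] if 0 else cv2.resize(np.hstack([c['pixels'],cv2.resize(c2['pixels'][230:350,170:330],(640,480))])[:,:,::-1],(800,300)))
E
```

```text
13.85 [ 592.98387062 -309.7240217   241.92621331] 0.6005765660276429 [ 0.48640562 -1.41281725 -0.41584262]
wrist 1546 [ 587.5 -309.1  149.2] ((590.9862670898438, -308.79864501953125), 14.796156883239746) [ 601.24539197 -294.19910873  154.93839645] 328.0999656062179
scene 105 [ 594.8 -309.8  148.7] ((592.3978881835938, -308.2624816894531), 16.8714542388916) [ 608.88243441 -294.31521767  154.60558539] 639.223155340968
```

View pics/c4.png

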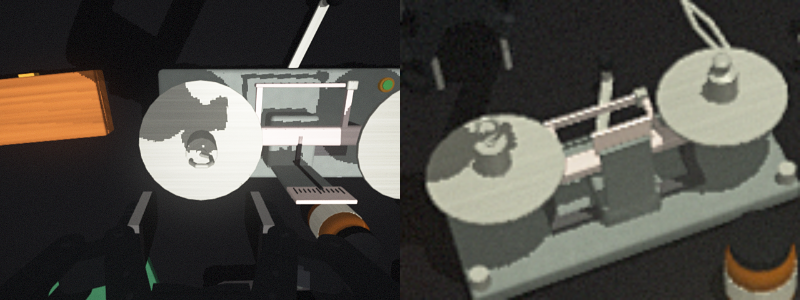

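The middle weight stands upright in the middle of the pan (at (203,150) in the left half) and the beam is level. Next is the lever.

Call:
carry_out --deltas '[-10,15,0,0,0,0,-17,28,0,0,0,0,-19,32,0,0,0,0,-19,32,0,0,0,0,-19,32,0,0,0,0,-19,32,0,0,0,0,-15,25,-5,0,0,0,-8,12,-10,0,0,0]' --claw 0

```text
time_s: 14.75
ee_pos: [465.1, -99.2, 224.8]
eef_rot: [180.0, -0.0, 173.2]
force: [1.7, -0.2, 0.4]
opening: -0.0
```

Call:
carry_out --deltas '[0,0,-20,0,0,0,0,0,-30,0,0,0,0,0,-35,0,0,0,0,0,-35,0,0,0,0,0,-30,0,0,0,0,0,-22,0,0,0,0,0,-12,0,0,0,0,0,-6,0,0,0]'

```text
time_s: 15.55
ee_pos: [465.0, -100.7, 33.0]
eef_rot: [179.9, -0.2, 173.1]
force: [0.7, 0.4, -0.6]
opening: -0.0
```

Call:
carry_out --deltas '[0,-6,2,0,0,0,0,-6,1,0,0,0,-1,-5,0,0,0,0,-3,-7,0,0,0,0,-3,-8,0,0,0,0,-2,-8,0,0,0,0,-2,-8,0,0,0,0,0,-7,0,0,0,0]'

```text
time_s: 16.35
ee_pos: [454.1, -156.5, 37.9]
eef_rot: [179.9, -0.1, 173.1]
force: [-1.8, 4.7, 1.3]
opening: 0.001
```

Call:
carry_out --deltas '[0,-6,0,0,0,0,0,-6,0,0,0,0,1,-6,0,0,0,0,1,-5,0,0,0,0,1,-4,0,0,0,0,0,-2,0,0,0,0,0,0,0,0,0,0,0,0,0,0,0,0]'

```text
time_s: 17.15
ee_pos: [459.2, -186.0, 38.2]
eef_rot: [-179.9, 0.1, 173.1]
force: [0.2, -0.2, -0.1]
opening: -0.002
```

Call:
carry_out --deltas '[-1,-1,0,0,0,0,0,-1,0,0,0,0,0,-1,0,0,0,0,0,-1,0,0,0,0,0,0,0,0,0,0,0,0,0,0,0,0,0,0,0,0,0,0,0,0,0,0,0,0]'

```text
time_s: 17.95
ee_pos: [457.7, -189.6, 38.1]
eef_rot: [-180.0, 0.0, 173.1]
force: [3.2, 2.7, 1.9]
opening: 0.006
```

```bash
cat > k.py <<'E'
from h import *
s=read_state();print(s['time_s'],s['ee_pos'],s['force'])
for n in('scene','side'):
  c,W,K,R,t=snap(n)
  m=(abs(W[...,0]-460)<35)&(W[...,1]>-260)&(W[...,1]<-110)
  T=np.array(s['ee_pos'])
  m1=m&(W[...,2]>42)&(W[...,2]<60)
  q,L,st,ce=cv2.connectedComponentsWithStats(m1.astype(np.uint8))
  for i in range(1,q):
    if st[i,4]>10:
      p=W[L==i];print(n,'knobz',st[i,4],ce[i].round(),cv2.minEnclosingCircle(p[:,:2].astype(np.float32)))
  m2=(W[...,2]>14)&(W[...,2]<27)&(W[...,0]>455)&(W[...,0]<530)&(W[...,1]>-260)&(W[...,1]<-110)
  p=W[m2]
  if len(p)>5: print(n,'arm',len(p),cv2.fitLine(p[:,:2].astype(np.float32),cv2.DIST_HUBER,0,.01,.01).ravel())
  import sys; cv2.imwrite('pics/%s_%s.png'%(n,sys.argv[1]),c['pixels'][:,:,::-1])
E
python3 k.py a
```

```text
17.95 [ 457.66001048 -189.57166982   38.11643259] [3.15265921 2.74142936 1.90708875]
scene knobz 93 [231. 261.] ((455.60382080078125, -198.12371826171875), 23.44680404663086)
scene arm 82 [ 9.6621585e-01  2.5773433e-01  4.7414029e+02 -2.0532887e+02]
side knobz 46 [356. 222.] ((456.009521484375, -194.5098876953125), 23.94217300415039)
side arm 78 [ 9.9275923e-01  1.2012116e-01  4.9082797e+02 -2.0225555e+02]
```

Call:
carry_out --deltas '[0,-1,0,0,0,0,0,-1,0,0,0,0,0,0,0,0,0,0,0,0,0,0,0,0,0,0,0,0,0,0,0,0,0,0,0,0,0,0,0,0,0,0,0,0,0,0,0,0]'

```text
time_s: 18.85
ee_pos: [457.5, -191.5, 38.0]
eef_rot: [-180.0, -0.0, 173.1]
force: [2.9, 1.6, 1.6]
opening: -0.001
```

Call:
carry_out --deltas '[0,-1,0,0,0,0,0,-1,0,0,0,0,0,0,0,0,0,0,0,0,0,0,0,0,0,0,0,0,0,0,0,0,0,0,0,0,0,0,0,0,0,0,0,0,0,0,0,0]'

```text
time_s: 19.65
ee_pos: [457.8, -193.3, 38.0]
eef_rot: [180.0, 0.0, 173.1]
force: [3.9, 3.5, 2.0]
opening: -0.001
```

Call:
carry_out --deltas '[0,-1,0,0,0,0,0,-1,0,0,0,0,0,0,0,0,0,0,0,0,0,0,0,0,0,0,0,0,0,0,0,0,0,0,0,0,0,0,0,0,0,0,0,0,0,0,0,0]'

```text
time_s: 20.45
ee_pos: [457.7, -193.6, 37.9]
eef_rot: [179.8, -0.0, 173.0]
force: [5.7, 8.9, 4.7]
opening: -0.0
```

Call:
carry_out --deltas '[0,6,0,0,0,0,1,12,0,0,0,0,1,12,5,0,0,0,0,0,20,0,0,0,0,0,25,0,0,0,0,0,25,0,0,0,0,0,20,0,0,0,0,0,10,0,0,0]'

```text
time_s: 21.25
ee_pos: [460.0, -165.2, 144.9]
eef_rot: [-179.9, 0.1, 173.1]
force: [-0.1, 0.1, -0.7]
opening: -0.0
```

```bash
python3 k.py b
```

```text
21.25 [ 460.02904287 -165.24610715  144.94873508] [-0.10373709  0.1461803  -0.73207342]
scene knobz 45 [225. 262.] ((452.554931640625, -215.072509765625), 10.205883026123047)
scene arm 81 [ 9.6238267e-01  2.7169752e-01  4.9058740e+02 -2.0337729e+02]
side knobz 31 [358. 219.] ((452.9106140136719, -213.824462890625), 11.528396606445312)
side arm 84 [ 9.6179932e-01  2.7375543e-01  4.9310950e+02 -2.0380156e+02]
```

Call:
carry_out --deltas '[-2,-12,0,0,0,0,-2,-16,0,0,0,0,-2,-16,0,0,0,0,-2,-16,0,0,0,0,-2,-14,0,0,0,0,-2,-10,0,0,0,0,0,-4,0,0,0,0,0,0,0,0,0,0]'

```text
time_s: 22.15
ee_pos: [447.5, -254.1, 142.9]
eef_rot: [180.0, -0.0, 173.0]
force: [0.7, 0.4, -0.2]
opening: -0.002
```

Call:
carry_out --deltas '[0,0,0,0,0,0,0,0,0,0,0,0,0,0,0,0,0,0,0,0,0,0,0,0,0,0,0,0,0,0,0,0,0,0,0,0,0,0,0,0,0,0,0,0,0,0,0,0]'

```text
time_s: 22.95
ee_pos: [447.6, -253.4, 143.0]
eef_rot: [-180.0, 0.0, 173.1]
force: [-0.2, -0.2, 0.4]
opening: -0.003
```

```bash
cat > b.py <<'E'
from h import *
s=read_state();print(s['time_s'],s['ee_pos'])
c,W,K,R,t=snap('scene')
for nm,x,y in(('empty',592.5,-309.5),('ref',620,-81)):
    d=np.hypot(W[...,0]-x,W[...,1]-y); p=W[(d<58)&(d>25)&(abs(W[...,2]-114)<12)]; print(nm,p[:,2].mean().round(2),len(p))
import sys; cv2.imwrite('pics/%s.png'%sys.argv[1],cv2.resize(c['pixels'][230:350,170:330],(800,600))[:,:,::-1])
E
python3 b.py r1
```

```text
22.95 [ 447.58238776 -253.43202691  143.01849245]
empty 115.7 1127
ref 112.5 951
```

Call:
carry_out --deltas '[0,0,0,0,0,0,0,0,0,0,0,0,0,0,0,0,0,0,0,0,0,0,0,0,0,0,0,0,0,0,0,0,0,0,0,0,0,0,0,0,0,0,0,0,0,0,0,0]'

```text
time_s: 23.8
ee_pos: [447.6, -253.5, 143.0]
eef_rot: [-180.0, 0.0, 173.1]
force: [-0.2, -0.0, -0.1]
opening: -0.001
```

```bash
python3 b.py r2
```

```text
23.8 [ 447.58792672 -253.4666686   143.02018264]
empty 115.58 1132
ref 112.59 958
```

Call:
carry_out --deltas '[0,0,0,0,0,0,0,0,0,0,0,0,0,0,0,0,0,0,0,0,0,0,0,0,0,0,0,0,0,0,0,0,0,0,0,0,0,0,0,0,0,0,0,0,0,0,0,0]'

```text
time_s: 24.65
ee_pos: [447.6, -253.4, 143.0]
eef_rot: [180.0, -0.0, 173.1]
force: [-0.2, -0.1, -0.6]
opening: -0.002
```

```bash
python3 b.py r3
```

```text
24.65 [ 447.58417474 -253.42634856  143.00100818]
empty 115.76 1114
ref 112.62 952
```

Call:
carry_out --deltas '[0,0,0,0,0,0,0,0,0,0,0,0,0,0,0,0,0,0,0,0,0,0,0,0,0,0,0,0,0,0,0,0,0,0,0,0,0,0,0,0,0,0,0,0,0,0,0,0]'

```text
time_s: 25.5
ee_pos: [447.6, -253.5, 143.0]
eef_rot: [-180.0, -0.0, 173.1]
force: [0.5, 0.5, 0.1]
opening: 0.0
```

Call:
carry_out --deltas '[0,0,0,0,0,0,0,0,0,0,0,0,0,0,0,0,0,0,0,0,0,0,0,0,0,0,0,0,0,0,0,0,0,0,0,0,0,0,0,0,0,0,0,0,0,0,0,0]'

```text
time_s: 26.3
ee_pos: [447.6, -253.4, 143.0]
eef_rot: [180.0, -0.0, 173.1]
force: [0.3, -0.1, -1.3]
opening: -0.0
```

Call:
carry_out --deltas '[0,0,0,0,0,0,0,0,0,0,0,0,0,0,0,0,0,0,0,0,0,0,0,0,0,0,0,0,0,0,0,0,0,0,0,0,0,0,0,0,0,0,0,0,0,0,0,0]'

```text
time_s: 27.1
ee_pos: [447.6, -253.4, 143.0]
eef_rot: [-180.0, -0.0, 173.1]
force: [-0.8, 0.0, -0.6]
opening: 0.003
```

```bash
python3 b.py r4
```

```text
27.1 [ 447.56928828 -253.43969557  143.01066741]
empty 115.56 1103
ref 112.58 968
```

The beam has rested about 0.013 rad off level, unchanged from 22.95 to 27.1 s. Now I arrest it again.

Call:
carry_out --deltas '[0,0,-12,0,0,0,0,0,-18,0,0,0,0,0,-20,0,0,0,0,0,-20,0,0,0,0,0,-16,0,0,0,0,0,-12,0,0,0,0,0,-5,0,0,0,0,0,-2,0,0,0]'

```text
time_s: 27.95
ee_pos: [447.4, -253.3, 37.4]
eef_rot: [180.0, -0.0, 173.1]
force: [0.2, -0.5, -0.1]
opening: -0.0
```

Call:
carry_out --deltas '[1,6,0,0,0,0,1,6,0,0,0,0,0,6,0,0,0,0,0,7,0,0,0,0,-1,7,0,0,0,0,-1,8,0,0,0,0,0,8,0,0,0,0,0,8,0,0,0,0]'

```text
time_s: 28.75
ee_pos: [447.1, -197.3, 38.6]
eef_rot: [-179.9, -0.0, 173.1]
force: [-3.5, -3.6, 0.8]
opening: -0.002
```

Call:
carry_out --deltas '[1,7,0,0,0,0,2,7,0,0,0,0,2,6,0,0,0,0,3,5,0,0,0,0,3,4,0,0,0,0,1,2,0,0,0,0,0,0,0,0,0,0,0,0,0,0,0,0]'

```text
time_s: 29.55
ee_pos: [460.0, -166.3, 37.9]
eef_rot: [180.0, 0.0, 173.1]
force: [-0.4, -0.6, -0.5]
opening: -0.001
```

Call:
carry_out --deltas '[0,1,0,0,0,0,0,1,0,0,0,0,0,1,0,0,0,0,0,1,0,0,0,0,0,0,0,0,0,0,0,0,0,0,0,0,0,0,0,0,0,0,0,0,0,0,0,0]'

```text
time_s: 30.35
ee_pos: [460.4, -164.0, 38.4]
eef_rot: [-179.9, 0.1, 173.1]
force: [0.7, -7.8, -2.2]
opening: 0.004
```

Call:
carry_out --deltas '[0,1,0,0,0,0,0,1,0,0,0,0,0,0,0,0,0,0,0,0,0,0,0,0,0,0,0,0,0,0,0,0,0,0,0,0,0,0,0,0,0,0,0,0,0,0,0,0]'

```text
time_s: 31.15
ee_pos: [460.6, -163.7, 38.5]
eef_rot: [-179.7, 0.2, 173.1]
force: [-1.4, -12.9, -3.8]
opening: -0.007
```

Call:
carry_out --deltas '[0,-8,0,0,0,0,-2,-12,0,0,0,0,-2,-12,5,0,0,0,0,0,20,0,0,0,0,0,30,0,0,0,0,0,30,0,0,0,-10,0,25,0,0,0,-10,0,20,0,0,0]'

```text
time_s: 31.95
ee_pos: [435.5, -193.0, 169.9]
eef_rot: [-180.0, 0.1, 173.1]
force: [0.8, -0.4, -0.5]
opening: 0.003
```

Call:
carry_out --deltas '[-10,0,20,0,0,0,-10,0,20,0,0,0,-10,0,15,0,0,0,0,0,0,0,0,0,0,0,0,0,0,0,0,0,0,0,0,0,0,0,0,0,0,0,0,0,0,0,0,0]'

```text
time_s: 32.75
ee_pos: [405.5, -192.2, 222.2]
eef_rot: [179.9, -0.1, 173.1]
force: [-0.2, 0.7, 0.2]
opening: -0.002
```

```bash
python3 k.py c; python3 b.py f1
```

```text
32.75 [ 405.51018059 -192.19644435  222.19512456] [-0.15789687  0.68571401  0.2493399 ]
scene knobz 41 [252. 254.] ((460.3430480957031, -140.95596313476562), 11.333118438720703)
scene arm 82 [ 8.7977684e-01 -4.7538698e-01  4.9158929e+02 -1.5897894e+02]
side knobz 33 [353. 232.] ((461.51287841796875, -139.8756561279297), 10.521233558654785)
side arm 80 [   0.80027753   -0.5996298   494.71774    -161.87004   ]
32.85 [ 405.56436525 -192.26598721  222.45558487]
empty 114.27 1122
ref 114.11 952
```

View pics/scene_c.png

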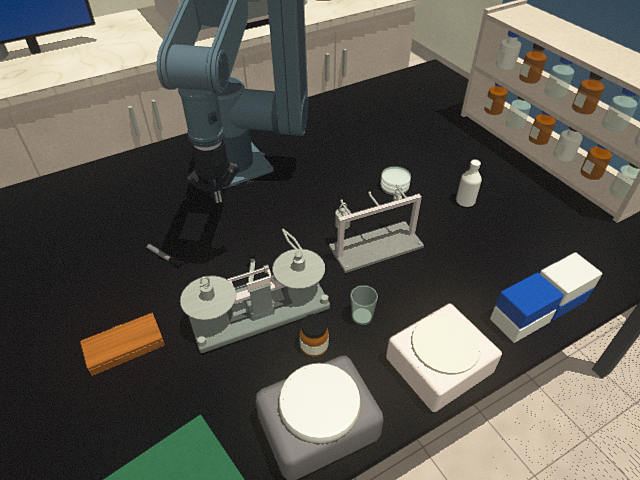

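The weights stand on both pans, at (207,285) and (299,260). The other two still hang, the beam is level, and the lever is back at (252,254), where it started.

```bash
python3 -c "
from workcell import *
print(hand_in())"
```

```text
the job is handed in; nothing more can be done
None
```

The check was carried out in the order asked and handed in, with about 33 s of the 67 s used.

- **Placing:** I lifted the middle weight off the middle peg and stood it within about 2 mm of the empty pan's centre while the beam was arrested. It touched down with about 6 N.
- **Release:** I pushed the lever to its stop. The knob was measured at (453, -214), against about (453, -213) expected. Then I took the hand away.
- **Beam at rest:** It settled about 0.013 rad off level, with the reference side lower, so the middle weight is slightly lighter. Four readings from 22.95 to 27.1 s agreed to within about 0.2 mm in pan height.
- **Arrest:** I pushed the lever back to its stop, feeling about 13 N. The knob is back at about (461, -140), within about 1 mm of where it started.
- **Last picture:** Both pans are level (114.3 and 114.1 mm). Both weights are standing, the small and large weights still hang, and the rest of the bench looks unmoved.

One reading disagreed: the side camera's line fit of the lever arm was several degrees off the scene camera's. It came from few pixels, and the knob positions from both cameras and the stop force agree that the lever is fully over.

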